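# Clamp the vial rack on the bench shaker

### The job

Secure the vial rack on the bench shaker. Slide it along between the guide rails until its far end is against the post; then turn the three-lobed knob backwards (anticlockwise seen from above) until it drops onto the start of its thread, and then forwards (clockwise) until it comes to its stop, so that the foot presses on the rack. Leave the things standing around the shaker where they are.

Things in the scene. Friction and masses are not known exactly. Their poses are not given: they have to be found in the camera images.
- shaker: Low white bench shaker, 286 mm long (its x) by 140 mm wide (y), fixed. Origin: centre of its underside, on the worktop. Platform top 46 mm up. Two guide rails along x, 10 mm high, inner faces 59 mm apart. At the +x end a steel post, near face (end stop) at x = 105 mm; from its top an arm, 40 mm wide, 104 to 120 mm up, reaches to the knob. Nothing but boss and knob is higher.
- rack_home (a point): Where the rack's centre is when it is home: fixed on the shaker at x = 30 mm, y = 0, 63.5 mm above the worktop; axes as the shaker's.
- rack_centre (a point): Centre of the loose vial rack (half-way up): a low block of capped vials, 150 mm long (its y axis, lying along the shaker's x), 54 mm wide, 35 mm high, 0.2 to 0.4 kg. It lies between the guide rails, 50 to 80 mm short of home, and is pushed in the shaker's +x direction by its free end face.
- knob_centre (a point): Middle of the black three-lobed knob, on its vertical axis, half-way up its 26 mm height; starts 171 mm above the worktop and sinks with the knob. Hub radius 19 mm; three straight lobes 120 degrees apart, 17 mm wide with round ends 21 mm across, reach 52 mm out. Closed fingertips can stand in a gap, 35 to 40 mm from the axis, and push a lobe round. Knob and spindle weigh 0.4 kg.
- lobe_end (a point): Outer end of one of the three lobes, 52 mm from the knob's axis, half-way up; with knob_centre it gives the directions of the lobes, and it turns with the knob.
- knob (a joint): Turn of the knob, rad, growing clockwise from above (forwards, tightening). It starts between -0.3 and 0.3 on a false start of the thread: forwards it jams at about 0.7; backwards past about -0.8 it drops off the false start (backward travel ends at -1.4). Then it screws forwards to its stop at 3.0. Stays where it is left; turns with under 0.15 Nm.
- spindle (a joint): How far knob, spindle and foot have come down, m: under 0.001 on the false start, 0.008 when dropped onto the start of the thread, about 0.0145 when screwed down to the stop on the rack. The foot starts 11 mm above the rack's top and is sprung about 3 mm when it clamps the rack.
- foot: The round foot, 32 mm across and 8 mm thick, with rubber underneath, at the lower end of the spindle. Origin: centre of its underside.
- rack: The vial rack as a body, origin at the centre of its underside; see rack_centre.
- filters: Bystander: card box 48 x 80 x 30 mm on the worktop on the side of the shaker away from the robot. Origin: centre of its underside.
- fittings: Bystander: flat clear parts box 66 x 100 x 23 mm on the robot's side of the shaker. Origin: centre of its underside.
- jar: Bystander: small jar with a wide lid, 44 mm across, 42 mm high, on the robot's side of the shaker. Origin: centre of its underside.
- beaker: Bystander: glass beaker 60 mm across, 71 mm high, past the post end of the shaker. Origin: centre of its underside.
- tape: Bystander: roll of tape 67 mm across, 19 mm high, lying flat on the far side of the shaker. Origin: centre of its underside.
- timer: Bystander: timer 30 x 66 x 59 mm standing past the post end of the shaker. Origin: centre of its underside.
- boss_top (a point): Centre of the top of the round boss (radius 25 mm) under the knob: on the knob's axis, at shaker x = 60 mm, y = 0, 140 mm above the worktop. The knob's underside starts 18 mm above it.
There are look-alikes about, which are no part of the job. What is shaped like the rack but blue is not meant.

How it is judged (in metres and radians):
On the way, in this order (a step that is already met when the one before it is completed fails the run):
1. the rack is home against the post while the knob still sits on the false start (x of rack_centre in the frame of rack_home above -0.004 m and value of joint spindle below 0.003 m), for 0.2 s.
2. the knob, turned back, has dropped onto the start of its thread (value of joint spindle between 0.005 and 0.0095 m and value of joint knob below 0.3 rad), for 0.2 s.
At the end, for the whole second after the job is handed in: The rack lies flat and at rest between the rails with its end within 5 mm of the post; the knob has been screwed down on its thread to its stop (at least 2.7 rad, spindle at least 12.5 mm down) and the foot presses on the rack with more than 2 N (x of rack_centre in the frame of rack_home above -0.005 m and angle between rack's own z axis and vertical below 0.04 rad and value of joint knob above 2.7 rad and value of joint spindle above 0.0125 m and contact force between foot and rack above 2 N and linear speed of rack below 0.01 m/s); the robot touches nothing.
It fails at once if a bystander is pushed more than 30 mm away (distance of any of filters, fittings, jar, beaker, tape, timer from where it was at the start of the episode above 0.03 m).
It fails at once if the beaker or the timer is knocked over (angle between any of beaker, timer's own z axis and vertical above 0.5 rad).
It also fails if it takes over 64 s, if anything falls off the work surface, if the arm or the gripper's body presses on something with over 40 N, if the wrist force passes 120 N, or if a joint passes its speed limit or range.

### The arm

A 6-joint arm with a two-finger parallel gripper is mounted at the origin on a cart in front of the work surface, level with it; the furniture and walls round the work are solid. World frame = base frame: x ahead of the robot, y to its left, z up, the work surface at z = 0. Lengths are in m, angles in degrees, forces in N, time in s.
With the tool pointing down it reaches from about 0.35 to 0.85 m from the base axis. Payload 8.1 kg.
Tool frame: the origin (TCP) lies at the very end of the fingers, on their centre line; the grasp point (between the pads) lies 19 mm behind it; x points along the fingers, y is the direction in which the jaws open and shut, and the axes are right-handed (so a half turn about x gives the same grasp; the last joint's range is limited). The gripper opens to 93 mm and grips with 3 to 60 N. Pads are 15 mm wide; open, the fingers measure 128 mm over their backs; the gripper's body (75 mm by 188 mm) begins 65 mm behind the grasp point.
Start: joints at [71.253, 7.471, 85.268, -0, 87.261, -4.893], TCP at [0.144, 0.583, 0.219] pointing down, gripper open.
Joint ranges: [-169.43, 169.43], [-51.17, 129.36], [1.28, 143.12], [-76.62, 256.62], [0, 156.53], [-152.29, 152.29]. Speed limits (degrees/s): [136.94, 136.94, 159.86, 180, 180, 180].

### API

Orientations are given as [roll, pitch, yaw] about the fixed x, y, z axes, in that order (R = Rz(yaw) Ry(pitch) Rx(roll)).
In Python, from plant import sense, camera, close_job gives the robot as it stands. The module is installed in compiled form; this text tells all that it offers.
- The arm moves only by the tool carry_out, never from a script. Its argument "moves" is a list of rows, each a list of 5 numbers: the closure, from -1 (fully open) to 1 (shut), then the shift along the tool's x, y, z each as a share of 8 cm, from -1 to 1, then the turn about the tool's x as a share of 45 degrees, from -1 to 1. In form: [[claw, tx, ty, tz, yaw], ...]. A call has exactly 10 rows; each row is the pose to reach, as a shift and turn from the pose measured when the call began, along the tool's axes at that moment; what a row does not reach only later rows make up. A row lasts 1/12 s, in which the tool goes at most 41.7 mm and 7.16 degrees, less where a joint would pass 70% of its speed; a pose out of reach is approached as far as the arm can. A call with a number of a shift or a turn outside -1 to 1 is refused whole. A call with a gripper value outside its range is refused whole. The fingers move at their own pace and stop on an object; the grip force is fixed at half the most. Time passes only in rows, so rows that repeat a pose let the fingers close, or fill a call up. It gives the time, the measured TCP pose, the force and the opening at its end, in the units of the state.
- sense(): the state, without advancing time (a new reading comes with each control period).
- camera(name): name is "scene" or "top" or "wrist"; returns a dict with "image" (420x560x3 uint8, blue, green, red), "range_z" (420x560 float32, m along the optical axis (not along the pixel's ray), 0 where there is no reading), "camera_matrix" (3x3 intrinsics, pixels), "world_to_cam" (4x4, takes a point from world to camera coordinates). Camera axes: x right, y up, looking along -z (the intrinsics and any distortion apply to the point x, -y, -z); pixel columns grow to the right and rows downward; lengths in m; the calibration is good to about 2 mm. A picture is of the moment at which its call begins.
- close_job(): hands the job in, once; it reports no verdict.
The state is a dict: "time_s": time; "joint_positions": joint angles; "joint_vel": joint speeds; "joint_torque": joint torques, N m; "tool_pos": TCP position; "tool_rot": TCP orientation; "force": force on the tool from outside, world axes, zero at the start; "ft_torque": the same for the moment, N m; "finger_gap": finger opening in m.
Only numpy, scipy, OpenCV 4.12 (cv2) and the standard library are available. Lean on these libraries where they do the work, as an engineer would, in place of code of your own. Each camera call takes 0.05 s, during which the arm holds its last target.

## Working session

There is one attempt and no reset: what is moved stays moved. The work goes in short steps, Python scripts to look and compute and a tool call to move; the robot and the scene stay as the last step left them, time stands still between calls to the robot, and variables do not carry over. Pictures are saved under pics/ and viewed, and the job is handed in when it is done.

Besides the shell and the picture viewer there is one more tool, called after "Request:" as name([rows], argument=value, ...), one row to a line, values as JSON. carry_out: Moves the arm, as the interface text tells. Its arguments: {"type":"object","properties":{"moves":{"type":"array","items":{"type":"array","items":{"type":"number"}}}},"required":["moves"]}

```bash
mkdir -p pics; python3 - <<'E'
from plant import sense,camera
import cv2,numpy as np
print(sense())
for n in ["scene","top","wrist"]:
    c=camera(n); cv2.imwrite(f"pics/{n}0.png",c["image"]); np.savez(f"{n}0.npz",**c)
    print(n,c["camera_matrix"].round(1).tolist(),c["world_to_cam"].round(3).tolist())
E
```

```text
{'time_s': 0.0, 'joint_positions': array([ 7.12501036e+01,  7.51544122e+00,  8.53279027e+01, -7.22129603e-04,
        8.72624654e+01, -4.89307115e+00]), 'joint_vel': array([-0.00714019,  0.05277777,  0.01722002,  0.00918348,  0.00442097,
        0.01607343]), 'joint_torque': array([ 1.18017197e-03, -5.59872508e+01, -4.91747725e+01,  7.68468459e-02,
        3.58113565e-02, -9.21874357e-05]), 'tool_pos': array([0.14349771, 0.58200269, 0.21759718]), 'tool_rot': array([ -94.50252498,   89.89418822, -108.35931505]), 'force': array([ 0.15333965,  0.15448114, -0.71433488]), 'ft_torque': array([-0.00927139, -0.02309088, -0.00105077]), 'finger_gap': 0.0932304209166513}
scene [[514.4, 0.0, 284.1], [0.0, 514.4, 204.8], [0.0, 0.0, 1.0]] [[0.779, -0.627, -0.007, -0.374], [0.409, 0.5, 0.764, -0.375], [-0.475, -0.598, 0.646, -0.924], [0.0, 0.0, 0.0, 1.0]]
top [[405.1, 0.0, 278.1], [0.0, 405.1, 214.9], [0.0, 0.0, 1.0]] [[0.035, -0.999, -0.001, 0.088], [0.98, 0.034, 0.198, -0.557], [-0.198, -0.008, 0.98, -0.974], [0.0, 0.0, 0.0, 1.0]]
wrist [[355.5, 0.0, 278.2], [0.0, 355.5, 213.1], [0.0, 0.0, 1.0]] [[0.238, 0.971, -0.001, -0.601], [-0.932, 0.229, -0.28, 0.032], [-0.272, 0.068, 0.96, -0.39], [0.0, 0.0, 0.0, 1.0]]
```

View pics/scene0.png

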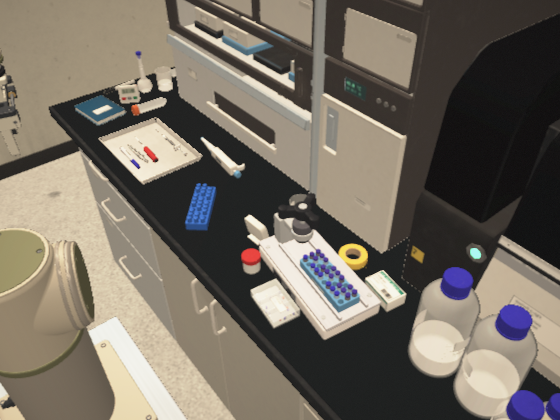

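View pics/top0.png

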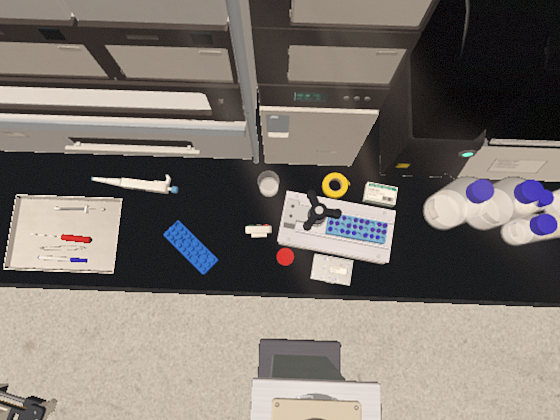

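View pics/wrist0.png

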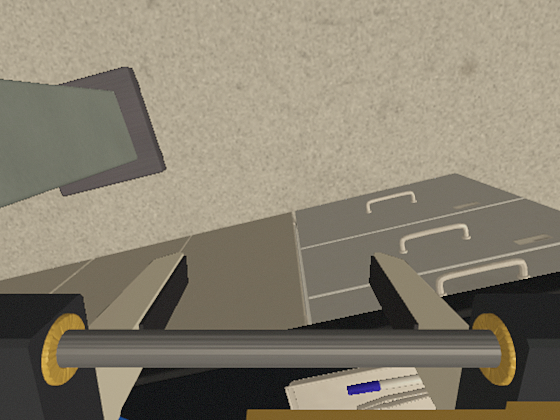

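The shots show the shaker near top-image (337,228), with its post end at the left (world +y) and the rack at (357,228). The knob is near (319,211) and the blue look-alike near (190,247). Next I'll measure these in 3D.

```bash
cat > h.py <<'E'
import numpy as np,cv2
def cloud(c):
    K=c["camera_matrix"];z=c["range_z"].astype(float);v,u=np.mgrid[:z.shape[0],:z.shape[1]]
    x=(u-K[0,2])*z/K[0,0];y=(v-K[1,2])*z/K[1,1]
    P=np.stack([x,-y,-z,np.ones_like(z)],-1)
    W=P@np.linalg.inv(c["world_to_cam"]).T
    W=W[...,:3].copy();W[z<=0]=np.nan
    return W
def proj(c,p):
    q=c["world_to_cam"]@np.r_[p,1];K=c["camera_matrix"]
    return K[0,0]*q[0]/-q[2]+K[0,2],K[1,1]*-q[1]/-q[2]+K[1,2]
E
python3 - <<'E'
from h import *
c=dict(np.load("top0.npz"));W=cloud(c);im=c["image"]
for (u,v) in [(319,211),(310,197),(333,211),(308,224),(285,257),(357,228),(290,192),(393,205),(388,262),(278,249),(200,250),(332,268),(335,185),(380,192),(268,183),(258,230),(320,140),(400,100)]: print(u,v,W[v,u].round(3),im[v,u])
big=cv2.resize(im[150:300,230:420],None,fx=4,fy=4,interpolation=cv2.INTER_CUBIC);cv2.imwrite("pics/crop0.png",big)
d=W[...,2]
m=(abs(d-0.046)<0.006)&(im.min(-1)>130)
ys,xs=np.where(m);p=W[m][:,:2].astype(np.float32);print(len(p),cv2.minAreaRect(p))
hsv=cv2.cvtColor(im,cv2.COLOR_BGR2HSV)
R=(d>0.145)&(d<0.2)&(abs(W[...,0]-0.5)<.15)&(abs(W[...,1])<.2)
print(R.sum(),W[R].mean(0))
E
```

```text
319 211 [0.54  0.016 0.183] [196 205 213]
310 197 [0.572 0.037 0.18 ] [54 51 54]
333 211 [ 0.541 -0.015  0.183] [56 52 56]
308 224 [0.51  0.04  0.182] [53 53 56]
285 257 [0.448 0.087 0.043] [ 56  62 216]
357 228 [ 0.525 -0.09   0.067] [203 188 155]
290 192 [0.617 0.079 0.045] [221 229 240]
393 205 [ 0.599 -0.195  0.018] [119 134 139]
388 262 [ 0.449 -0.184  0.   ] [166 173 186]
278 249 [0.473 0.105 0.001] [30 26 17]
200 250 [0.461 0.307 0.022] [176  99  47]
332 268 [ 0.426 -0.034  0.025] [211 228 241]
335 185 [ 0.654 -0.044 -0.001] [35 34 38]
380 192 [ 0.629 -0.158  0.031] [219 236 250]
268 183 [0.646 0.138 0.024] [188 199 211]
258 230 [0.513 0.157 0.056] [209 225 239]
320 140 [0.705 0.017 0.188] [127 142 153]
400 100 [ 0.8   -0.163  0.209] [45 47 57]
3483 ((0.6874291300773621, 0.10919958353042603), (1.4326839447021484, 0.3898540735244751), 73.13984680175781)
630 [0.54156117 0.01642573 0.18159019]
```

View pics/crop0.png

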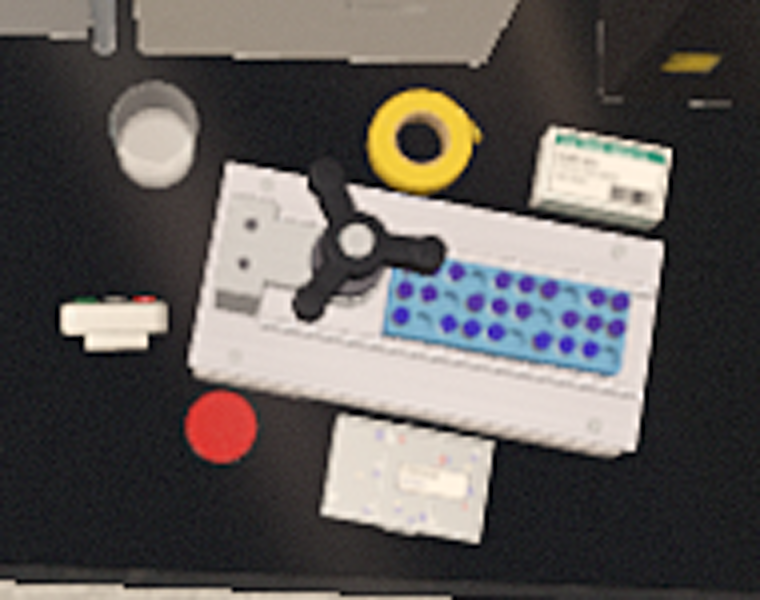

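```bash
python3 - <<'E'
from h import *
c=dict(np.load("top0.npz"));W=cloud(c);im=c["image"]
d=W[...,2];hsv=cv2.cvtColor(im,cv2.COLOR_BGR2HSV)
reg=np.zeros(d.shape,bool);reg[188:270,272:400]=1
m=reg&(abs(d-0.046)<0.006)&(im.min(-1)>110)
m=cv2.morphologyEx(m.astype(np.uint8),cv2.MORPH_OPEN,np.ones((2,2)))
n,l,s,_=cv2.connectedComponentsWithStats(m);k=1+s[1:,4].argmax()
p=W[l==k][:,:2].astype(np.float32);r=cv2.minAreaRect(p);print("shaker",r,cv2.boxPoints(r).round(3).tolist(),len(p))
R=reg&(hsv[...,0]>90)&(hsv[...,0]<135)&(hsv[...,1]>80)&(d>.055)&(d<.095)
p=W[R];r=cv2.minAreaRect(p[:,:2].astype(np.float32));print("rack",r,cv2.boxPoints(r).round(3).tolist(),np.percentile(p[:,2],[5,25,50,75,95]).round(3))
R=(d>0.165)&(d<0.2)&(abs(W[...,0]-0.54)<.08)&(abs(W[...,1]-.016)<.08)
q=W[R];print("kn",len(q),np.percentile(q[:,2],[5,50,95]))
C=q[:,:2].mean(0)
for cc in [C]:
    r=np.hypot(*(q[:,:2]-cc).T);a=np.degrees(np.arctan2(q[:,1]-cc[1],q[:,0]-cc[0]))%360
    far=r>38
    for lo in range(0,360,20):
        s=far&(a>=lo)&(a<lo+20)
        if s.sum():print(lo,s.sum(),a[s].mean().round(1),r[s].max().round(4))
    print(C)
# circle symmetric estimation
from scipy.optimize import minimize
def f(x):
    cx,cy,t=x;e=0
    X=q[:,0]-cx;Y=q[:,1]-cy;dd=np.full(len(q),9.)
    for k in range(3):
        th=t+k*2*np.pi/3;u=X*np.cos(th)+Y*np.sin(th);v=-X*np.sin(th)+Y*np.cos(th)
        seg=np.hypot(u-np.clip(u,0,41.5e-3),v)-.009
        dd=np.minimum(dd,seg)
    dd=np.minimum(dd,np.hypot(X,Y)-.019)
    return (np.maximum(dd,0)**2).sum()*1e6+1e2*0
best=min((minimize(f,[C[0],C[1],t],method="Nelder-Mead",options=dict(xatol=1e-6,fatol=1e-6)) for t in np.radians([0,30,60,90])),key=lambda o:o.fun)
print(best.x[:2],np.degrees(best.x[2]),best.fun)
E
```

```text
shaker ((0.516649067401886, -0.05274572968482971), (0.2925974428653717, 0.13140569627285004), 74.94901275634766) [[0.41499999165534973, -0.1770000010728836], [0.5419999957084656, -0.210999995470047], [0.6179999709129333, 0.07100000232458115], [0.4909999966621399, 0.10599999874830246]] 1873
rack ((0.5255321860313416, -0.08816342800855637), (0.14767113327980042, 0.05211649835109711), 81.76498413085938) [[0.48899999260902405, -0.15800000727176666], [0.5410000085830688, -0.16500000655651093], [0.5619999766349792, -0.01899999938905239], [0.5099999904632568, -0.010999999940395355]] [0.06  0.067 0.07  0.081 0.083]
kn 611 [0.17299728 0.18296448 0.186369  ]
[0.54189999 0.0164486 ]
[0.54264633 0.01660281] 144.12090921453213 21.465564242689673
```

```bash
python3 - <<'E'
from h import *
c=dict(np.load("top0.npz"));im=c["image"];W=cloud(c)
big=cv2.resize(im[180:275,265:405],None,fx=5,fy=5,interpolation=cv2.INTER_CUBIC);cv2.imwrite("pics/crop1.png",big)
T=np.linalg.inv(c["world_to_cam"]);K=c["camera_matrix"]
def ray(u,v,z):
    d=T[:3,:3]@np.array([(u-K[0,2])/K[0,0],-(v-K[1,2])/K[1,1],-1]);o=T[:3,3];return (o+d*(z-o[2])/d[2])
for n,u,v in [("TL",287,190.5),("TR",395.5,210),("BL",278.5,240.5),("BR",389,259)]: print(n,ray(u,v,.046).round(4))
a=[ray(u,v,.046) for u,v in [(287,190.5),(395.5,210),(278.5,240.5),(389,259)]]
print(np.mean(a,0), np.degrees(np.arctan2(*((a[0]-a[1])[:2]))), np.degrees(np.arctan2(*((a[2]-a[3])[:2]))),np.linalg.norm(a[0]-a[1]),np.linalg.norm(a[0]-a[2]))
# cabinet / obstacles in work area: max height map
for x0 in np.arange(.35,.8,.05):
    print(round(x0,2),[ (lambda s: round(float(np.nanmax(s)),2) if len(s) else None)(W[...,2][(W[...,0]>=x0)&(W[...,0]<x0+.05)&(W[...,1]>=y0)&(W[...,1]<y0+.1)]) for y0 in np.arange(-.4,.4,.1)])
E
```

```text
TL [0.621  0.0872 0.046 ]
TR [ 0.5789 -0.1934  0.046 ]
BL [0.4893 0.1047 0.046 ]
BR [ 0.4523 -0.1743  0.046 ]
[ 0.53535922 -0.04394722  0.046     ] 8.519185110480244 7.559958683975929 0.2837956288119031 0.13280744545629594
0.35 [0.01, 0.01, 0.01, 0.03, 0.02, 0.01, 0.01, 0.01]
0.4 [0.01, 0.01, 0.05, 0.03, 0.05, 0.05, 0.04, 0.04]
0.45 [0.01, 0.01, 0.09, 0.07, 0.18, 0.05, 0.04, 0.04]
0.5 [0.18, 0.17, 0.09, 0.19, 0.19, 0.06, 0.01, 0.04]
0.55 [0.23, 0.2, 0.07, 0.08, 0.19, 0.01, 0.01, 0.01]
0.6 [0.23, 0.19, 0.04, 0.05, 0.05, 0.07, 0.01, 0.02]
0.65 [0.33, 0.46, 0.46, 0.02, 0.01, 0.25, 0.37, 0.26]
0.7 [0.45, 0.52, 0.52, 0.64, 0.63, 0.63, 0.62, 0.61]
0.75 [0.46, 0.54, 0.54, None, None, 0.43, 0.27, 0.27]
```

View pics/crop1.png

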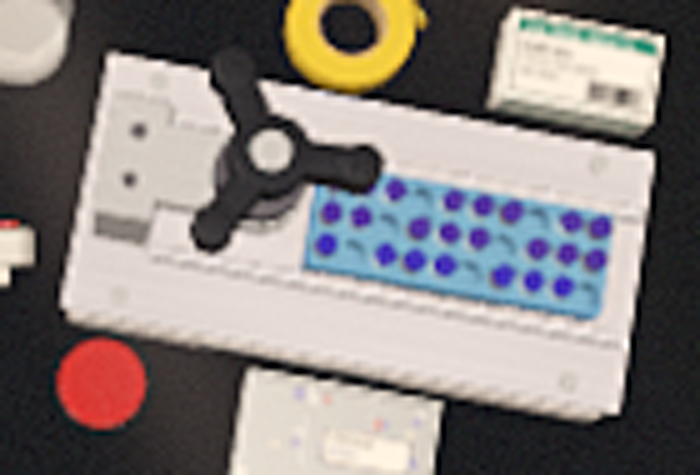

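```bash
python3 - <<'E'
from h import *
from scipy.spatial.transform import Rotation as Ro
from plant import sense
s=sense();R=Ro.from_euler("xyz",s["tool_rot"],degrees=True).as_matrix()
print("R",R.round(3))
c=dict(np.load("wrist0.npz"));T=np.linalg.inv(c["world_to_cam"]);print("cam in tool",R.T@(T[:3,3]-s["tool_pos"]))
for n in ["top0","scene0"]:
    W=cloud(dict(np.load(n+".npz"))).reshape(-1,3)
    for y0 in np.arange(-.36,-.12,.02):
        q=W[(W[:,1]>=y0)&(W[:,1]<y0+.02)&(W[:,2]>.1)&(W[:,0]>.3)&(W[:,0]<.66)]
        if len(q):print(n,round(y0,2),len(q),q.min(0).round(3),q.max(0).round(3))
E
```

```text
R [[-0.     0.239  0.971]
 [-0.001  0.971 -0.239]
 [-1.    -0.002 -0.   ]]
cam in tool [-0.16528571  0.00115175 -0.07884248]
top0 -0.36 193 [ 0.542 -0.36   0.106] [ 0.66  -0.34   0.233]
top0 -0.34 465 [ 0.539 -0.34   0.101] [ 0.66  -0.32   0.233]
top0 -0.32 668 [ 0.54  -0.32   0.101] [ 0.638 -0.3    0.234]
top0 -0.3 626 [ 0.548 -0.3    0.1  ] [ 0.629 -0.28   0.196]
top0 -0.28 130 [ 0.575 -0.28   0.101] [ 0.605 -0.277  0.176]
scene0 -0.36 1098 [ 0.541 -0.36   0.1  ] [ 0.66  -0.34   0.233]
scene0 -0.34 963 [ 0.54  -0.34   0.101] [ 0.617 -0.32   0.235]
scene0 -0.32 651 [ 0.541 -0.32   0.1  ] [ 0.614 -0.3    0.234]
scene0 -0.3 242 [ 0.55  -0.3    0.101] [ 0.606 -0.281  0.195]
scene0 -0.28 2 [ 0.578 -0.279  0.163] [ 0.582 -0.279  0.168]
```

```bash
cat > go.py <<'E'
import sys,numpy as np
from scipy.spatial.transform import Rotation as Ro
from plant import sense
s=sense();R=Ro.from_euler("xyz",s["tool_rot"],degrees=True).as_matrix();p=s["tool_pos"]
yaw=np.degrees(np.arctan2(R[1,1],R[0,1]))
O=np.array([.5348,-.0435]);ex=np.array([.1426,.9898]);ey=np.array([-.9898,.1426])
d=p[:2]-O
print("t",round(s["time_s"],2),"pos",p.round(4),"yaw(tool y)",yaw.round(1),"shaker xy",(d@ex).round(4),(d@ey).round(4),"F",s["force"].round(1),"gap",round(s["finger_gap"],4),"j",s["joint_positions"].round(0))
a=[float(x) for x in sys.argv[1:]]
while len(a)>=4:
    t,a=a[:4],a[4:]
    sh=R.T@(np.array(t[:3])-p)/.08
    dy=(t[3]-yaw+180)%360-180
    # tool x is down: + turn about tool x = -world yaw
    print("->",t,"shares",sh.round(3),"turn",round(-dy/45,3))
E
python3 go.py .22 .51 .25 60 .52 -.187 .25 -8.2
```

```text
t 0.15 pos [0.1435 0.5821 0.2178] yaw(tool y) 76.1 shaker xy 0.5634 0.4765 F [-0.8 -0.1  0.9] gap 0.0929 j [71.  8. 85. -0. 87. -5.]
-> [0.22, 0.51, 0.25, 60.0] shares [-0.402 -0.647  1.144] turn 0.359
-> [0.52, -0.187, 0.25, -8.2] shares [-0.391 -8.208  6.871] turn 1.874
```

Request:
carry_out([
  [1, -0.4, -0.9, 1, 0.45],
  [1, -0.4, -0.9, 1, 0.45],
  [1, -0.4, -0.9, 1, 0.45],
  [1, -0.4, -0.9, 1, 0.45],
  [1, -0.4, -0.9, 1, 0.45],
  [1, -0.4, -0.9, 1, 0.45],
  [1, -0.4, -0.9, 1, 0.45],
  [1, -0.4, -0.9, 1, 0.45],
  [1, -0.4, -0.9, 1, 0.45],
  [1, -0.4, -0.9, 1, 0.45],
])

```text
time_s: 0.98
tool_pos: [0.2034, 0.4934, 0.2494]
tool_rot: [-79.7, 89.9, -113.8]
force: [-0.2, 0.3, -0.5]
finger_gap: 0.0313
```

```bash
python3 go.py .28 .41 .25 40
```

```text
t 0.98 pos [0.2034 0.4934 0.2494] yaw(tool y) 56.0 shaker xy 0.4842 0.4046 F [-0.2  0.3 -0.5] gap 0.0313 j [62. -3. 93. -0. 90.  6.]
-> [0.28, 0.41, 0.25, 40.0] shares [-0.006 -0.328  1.377] turn 0.355
```

Request:
carry_out([
  [1, 0, -0.7, 1, 0.4],
  [1, 0, -0.7, 1, 0.4],
  [1, 0, -0.7, 1, 0.4],
  [1, 0, -0.7, 1, 0.4],
  [1, 0, -0.7, 1, 0.4],
  [1, 0, -0.7, 1, 0.4],
  [1, 0, -0.7, 1, 0.4],
  [1, 0, -0.7, 1, 0.4],
  [1, 0, -0.7, 1, 0.4],
  [1, 0, -0.7, 1, 0.4],
])

```text
time_s: 1.82
tool_pos: [0.238, 0.4026, 0.2494]
tool_rot: [-64.7, 89.8, -116.6]
force: [-0.3, -1.1, -0.4]
finger_gap: 0.0006
```

```bash
python3 go.py .32 .32 .25 20 
```

```text
t 1.82 pos [0.238  0.4026 0.2494] yaw(tool y) 38.0 shaker xy 0.3992 0.3573 F [-0.3 -1.1 -0.4] gap 0.0006 j [ 53. -14. 103.  -0.  91.  15.]
-> [0.32, 0.32, 0.25, 20.0] shares [-0.006  0.171  1.445] turn 0.401
```

Request:
carry_out([
  [1, 0, -0.3, 1, 0.5],
  [1, 0, -0.3, 1, 0.5],
  [1, 0, -0.3, 1, 0.5],
  [1, 0, -0.3, 1, 0.5],
  [1, 0, -0.3, 1, 0.5],
  [1, 0, -0.3, 1, 0.5],
  [1, 0, -0.3, 1, 0.5],
  [1, 0, -0.3, 1, 0.5],
  [1, 0, -0.3, 1, 0.5],
  [1, 0, -0.3, 1, 0.5],
])

```text
time_s: 2.65
tool_pos: [0.2681, 0.3252, 0.2495]
tool_rot: [-44.2, 89.8, -118.5]
force: [0.2, -0.0, 0.4]
finger_gap: 0.0007
```

```bash
python3 go.py .32 .22 .25 -8 
```

```text
t 2.65 pos [0.2681 0.3252 0.2495] yaw(tool y) 15.6 shaker xy 0.3269 0.3165 F [ 0.2 -0.   0.4] gap 0.0007 j [ 44. -22. 109.  -0.  93.  28.]
-> [0.32, 0.22, 0.25, -8.0] shares [-0.004  0.27   1.441] turn 0.525
```

Request:
carry_out([
  [1, 0, 0.4, 1, 0.52],
  [1, 0, 0.4, 1, 0.52],
  [1, 0, 0.4, 1, 0.52],
  [1, 0, 0.4, 1, 0.52],
  [1, 0, 0.4, 1, 0.52],
  [1, 0, 0.4, 1, 0.52],
  [1, 0, 0.4, 1, 0.52],
  [1, 0, 0.4, 1, 0.52],
  [1, 0, 0.4, 1, 0.52],
  [1, 0, 0.4, 1, 0.52],
])

```text
time_s: 3.48
tool_pos: [0.3203, 0.2571, 0.2496]
tool_rot: [-21.2, 89.8, -118.8]
force: [0.0, -0.5, -0.4]
finger_gap: 0.0003
```

Request:
carry_out([
  [1, 0, 0.6, 1, 0],
  [1, 0, 0.6, 1, 0],
  [1, 0, 0.6, 1, 0],
  [1, 0, 0.6, 1, 0],
  [1, 0, 0.6, 1, 0],
  [1, 0, 0.6, 1, 0],
  [1, 0, 0.6, 1, 0],
  [1, 0, 0.6, 1, 0],
  [1, 0, 0.6, 1, 0],
  [1, 0, 0.6, 1, 0],
])

```text
time_s: 4.32
tool_pos: [0.3569, 0.172, 0.2497]
tool_rot: [-23.9, 89.8, -121.5]
force: [1.7, -0.8, -0.5]
finger_gap: 0.0006
```

Request:
carry_out([
  [1, 0, 0.6, 1, 0],
  [1, 0, 0.6, 1, 0],
  [1, 0, 0.6, 1, 0],
  [1, 0, 0.6, 1, 0],
  [1, 0, 0.6, 1, 0],
  [1, 0, 0.6, 1, 0],
  [1, 0, 0.6, 1, 0],
  [1, 0, 0.6, 1, 0],
  [1, 0, 0.6, 1, 0],
  [1, 0, 0.6, 1, 0],
])

```text
time_s: 5.15
tool_pos: [0.3938, 0.0869, 0.2499]
tool_rot: [-22.1, 89.8, -119.6]
force: [0.3, 0.1, 0.1]
finger_gap: 0.0007
```

```bash
python3 go.py .515 -.190 .2 -8.2 
```

```text
t 5.15 pos [0.3938 0.0869 0.2499] yaw(tool y) -7.5 shaker xy 0.1089 0.1582 F [0.3 0.1 0.1] gap 0.0007 j [  5. -25. 111.  -0.  94.  13.]
-> [0.515, -0.19, 0.2, -8.2] shares [0.631 1.957 3.231] turn 0.015
```

Three more moves across at this height. The gripper body and the camera stay well above the knob.

Request:
carry_out([
  [1, 0, 0.3, 1, 0.015],
  [1, 0, 0.3, 1, 0.015],
  [1, 0, 0.3, 1, 0.015],
  [1, 0, 0.3, 1, 0.015],
  [1, 0, 0.3, 1, 0.015],
  [1, 0, 0.3, 1, 0.015],
  [1, 0, 0.3, 1, 0.015],
  [1, 0, 0.3, 1, 0.015],
  [1, 0, 0.3, 1, 0.015],
  [1, 0, 0.3, 1, 0.015],
])

```text
time_s: 5.98
tool_pos: [0.407, 0.005, 0.2501]
tool_rot: [-21.4, 89.8, -119.6]
force: [-0.5, 0.3, 0.4]
finger_gap: 0.0007
```

Request:
carry_out([
  [1, 0, 0.6, 1, 0],
  [1, 0, 0.6, 1, 0],
  [1, 0, 0.6, 1, 0],
  [1, 0, 0.6, 1, 0],
  [1, 0, 0.6, 1, 0],
  [1, 0, 0.6, 1, 0],
  [1, 0, 0.6, 1, 0],
  [1, 0, 0.6, 1, 0],
  [1, 0, 0.6, 1, 0],
  [1, 0, 0.6, 1, 0],
])

```text
time_s: 6.82
tool_pos: [0.4432, -0.0804, 0.2505]
tool_rot: [-11.7, 89.8, -109.8]
force: [0.5, 0.0, 0.2]
finger_gap: 0.0004
```

Request:
carry_out([
  [1, 0, 0.9, 1, 0],
  [1, 0, 0.9, 1, 0],
  [1, 0, 0.9, 1, 0],
  [1, 0, 0.9, 1, 0],
  [1, 0, 0.9, 1, 0],
  [1, 0, 0.9, 1, 0],
  [1, 0, 0.9, 1, 0],
  [1, 0, 0.9, 1, 0],
  [1, 0, 0.9, 1, 0],
  [1, 0, 0.9, 1, 0],
])

```text
time_s: 7.65
tool_pos: [0.5032, -0.1692, 0.2509]
tool_rot: [-0.0, 89.8, -98.1]
force: [0.1, -0.6, 0.8]
finger_gap: 0.0006
```

```bash
python3 go.py .5139 -.188 .18 -8.2 .5139 -.188 .056 -8.2;  python3 - <<'E'
from plant import camera
import cv2,numpy as np
c=camera("scene"); cv2.imwrite("pics/s1.png",cv2.resize(c["image"][180:360,180:420],None,fx=3,fy=3))
c=camera("wrist"); cv2.imwrite("pics/w1.png",c["image"])
E
```

```text
t 7.65 pos [ 0.5032 -0.1692  0.2509] yaw(tool y) -8.0 shaker xy -0.1289 0.0134 F [ 0.1 -0.6  0.8] gap 0.0006 j [-24.  -4.  94.  -0.  90. -16.]
-> [0.5139, -0.188, 0.18, -8.2] shares [0.887 0.166 0.211] turn 0.003
-> [0.5139, -0.188, 0.056, -8.2] shares [2.437 0.166 0.207] turn 0.003
```

View pics/s1.png

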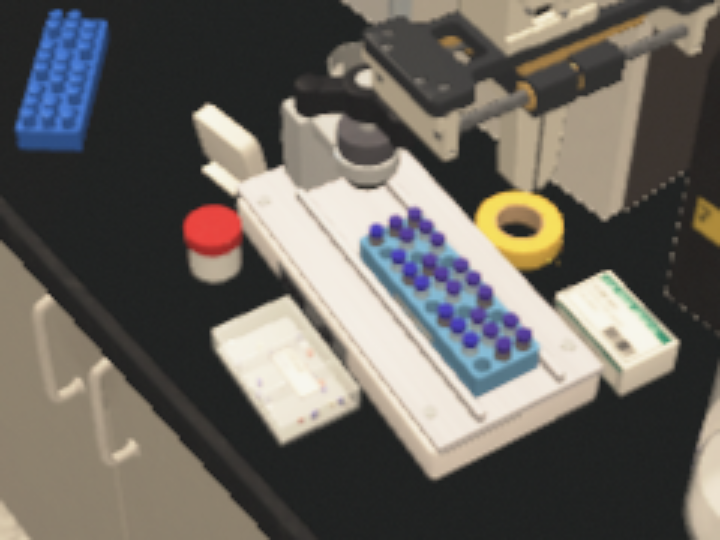

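View pics/w1.png

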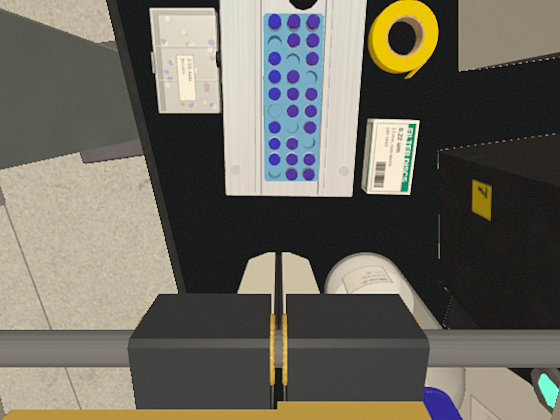

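The scene view shows the fingers raised above the bench behind the rack. In the wrist view the rack is aligned with the image, its free end at row 182, columns 264–320. I'll refine from that view.

```bash
python3 - <<'E'
from plant import camera
from h import *
c=camera("wrist");W=cloud(c);im=c["image"];np.savez("w1.npz",**c)
O=np.array([.5348,-.0435]);ex=np.array([.1426,.9898]);ey=np.array([-.9898,.1426])
S=np.stack([(W[...,:2]-O)@ex,(W[...,:2]-O)@ey,W[...,2]],-1)
for u,v in [(292,185),(292,178),(292,172),(266,178),(316,178),(229,192),(353,192),(266,100),(318,100),(226,30),(366,30),(290,190)]: print(u,v,W[v,u].round(3),S[v,u].round(4))
hsv=cv2.cvtColor(im,cv2.COLOR_BGR2HSV)
R=(hsv[...,0]>85)&(hsv[...,0]<140)&(hsv[...,1]>80)&(W[...,2]>.05)&(W[...,2]<.1)
p=W[R];r=cv2.minAreaRect(p[:,:2].astype(np.float32));print(r);s=S[R];print(np.percentile(s[:,0],[.5,99.5]),np.percentile(s[:,1],[.5,99.5]),np.percentile(s[:,2],[5,50,95]))
m=(abs(W[...,2]-.046)<.004)&(im.min(-1)>110);m[:,:225]=0;m[230:]=0;m[:,370:]=0
s=S[m];
for lo in np.arange(-.14,0,.02):
  q=s[(s[:,0]>lo)&(s[:,0]<lo+.02)]
  if len(q):print(round(lo,2),np.percentile(q[:,1],[1,99]))
print(np.percentile(s[:,0],1))
E
```

```text
292 185 [ 0.517 -0.17   0.045] [-0.1276 -0.0006  0.0446]
292 178 [ 0.518 -0.155  0.081] [-0.1132  0.0009  0.0807]
292 172 [ 0.519 -0.15   0.08 ] [-0.1074  0.001   0.0805]
266 178 [ 0.492 -0.155  0.066] [-0.116   0.0263  0.0662]
316 178 [ 0.542 -0.161  0.067] [-0.1156 -0.0235  0.0674]
229 192 [ 0.45  -0.168  0.046] [-0.1352  0.0666  0.0458]
353 192 [ 0.589 -0.199 -0.002] [-0.1458 -0.076  -0.0021]
266 100 [ 0.503 -0.081  0.067] [-0.042   0.0258  0.0673]
318 100 [ 0.551 -0.088  0.067] [-0.0418 -0.0228  0.0674]
226 30 [ 0.475 -0.013  0.045] [0.0213 0.0639 0.0454]
366 30 [ 0.617 -0.024 -0.   ] [ 0.0305 -0.0783 -0.0003]
290 190 [ 0.514 -0.175  0.045] [-0.1329  0.0015  0.0452]
((0.5273529291152954, -0.08667254447937012), (0.14848673343658447, 0.05303776264190674), 81.43836212158203)
[-0.1167963   0.02971346] [-0.02462423  0.02760236] [0.05558605 0.06797255 0.0813056 ]
-0.14 [-0.06399445  0.06876822]
-0.12 [-0.06457596  0.06911769]
-0.1 [-0.06470988  0.06911307]
-0.08 [-0.0649772   0.06825465]
-0.06 [-0.06517622  0.0674258 ]
-0.04 [-0.06543238  0.06671496]
-0.02 [-0.06542313  0.0658126 ]
0.0 [-0.0655922   0.06513357]
-0.1376372875591351
```

Request:
carry_out([
  [1, 0.2, 0.15, 0.1, 0],
  [1, 0.4, 0.15, 0.1, 0],
  [1, 0.7, 0.15, 0.1, 0],
  [1, 1, 0.15, 0.1, 0],
  [1, 1, 0.15, 0.1, 0],
  [1, 1, 0.15, 0.1, 0],
  [1, 1, 0.15, 0.1, 0],
  [1, 1, 0.15, 0.1, 0],
  [1, 1, 0.15, 0.1, 0],
  [1, 1, 0.15, 0.1, 0],
])

```text
time_s: 8.63
tool_pos: [0.5147, -0.1797, 0.1724]
tool_rot: [31.2, 89.8, -66.9]
force: [1.3, 0.3, -0.1]
finger_gap: 0.0
```

Request:
carry_out([
  [1, 0.2, 0, 0, 0],
  [1, 0.4, 0, 0, 0],
  [1, 0.6, 0, 0, 0],
  [1, 0.8, 0, 0, 0],
  [1, 0.9, 0, 0, 0],
  [1, 1, 0, 0, 0],
  [1, 1, 0, 0, 0],
  [1, 1, 0, 0, 0],
  [1, 1, 0, 0, 0],
  [1, 1, 0, 0, 0],
])

```text
time_s: 9.47
tool_pos: [0.5156, -0.1803, 0.0936]
tool_rot: [44.8, 89.7, -53.3]
force: [-0.5, 0.5, 0.7]
finger_gap: 0.0004
```

```bash
python3 go.py .5143 -.179 .056 -8.2
```

```text
t 9.47 pos [ 0.5156 -0.1803  0.0936] yaw(tool y) -8.1 shaker xy -0.1382 -0.0005 F [-0.5  0.5  0.7] gap 0.0004 j [-25.   4. 102.  -0.  73. -16.]
-> [0.5143, -0.179, 0.056, -8.2] shares [ 0.47  -0.02  -0.016] turn 0.003
```

Request:
carry_out([
  [1, 0.15, 0, 0, 0],
  [1, 0.3, 0, 0, 0],
  [1, 0.46, 0, 0, 0],
  [1, 0.46, 0, 0, 0],
  [1, 0.46, 0, 0, 0],
  [1, 0.46, 0, -0.06, 0],
  [1, 0.46, 0, -0.12, 0],
  [1, 0.46, 0, -0.18, 0],
  [1, 0.46, 0, -0.24, 0],
  [1, 0.46, 0, -0.3, 0],
])

```text
time_s: 10.3
tool_pos: [0.5196, -0.1564, 0.0572]
tool_rot: [47.2, 89.6, -50.9]
force: [-0.9, -2.6, 1.5]
finger_gap: 0.0002
```

Request:
carry_out([
  [1, 0, 0, -0.06, 0],
  [1, 0, 0, -0.12, 0],
  [1, 0, 0, -0.18, 0],
  [1, 0, 0, -0.24, 0],
  [1, 0, 0, -0.3, 0],
  [1, 0, 0, -0.36, 0],
  [1, 0, 0, -0.42, 0],
  [1, 0, 0, -0.48, 0],
  [1, 0, 0, -0.52, 0],
  [1, 0, 0, -0.54, 0],
])

```text
time_s: 11.13
tool_pos: [0.5256, -0.1131, 0.057]
tool_rot: [47.0, 89.6, -51.0]
force: [-0.3, -2.6, 2.0]
finger_gap: 0.0006
```

```bash
python3 go.py;  python3 - <<'E'
from plant import camera
import cv2,numpy as np
c=camera("scene"); cv2.imwrite("pics/s2.png",cv2.resize(c["image"][180:360,180:420],None,fx=3,fy=3))
c=camera("top"); cv2.imwrite("pics/t2.png",cv2.resize(c["image"][170:280,260:410],None,fx=5,fy=5))
E
```

```text
t 11.13 pos [ 0.5256 -0.1131  0.057 ] yaw(tool y) -8.0 shaker xy -0.0702 -0.0009 F [-0.3 -2.6  2. ] gap 0.0006 j [-17.   6. 105.  -0.  69.  -9.]
```

View pics/s2.png

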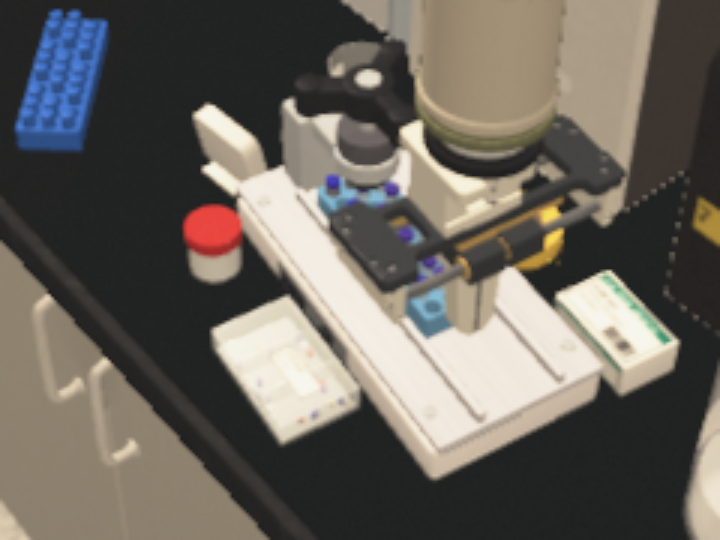

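View pics/t2.png

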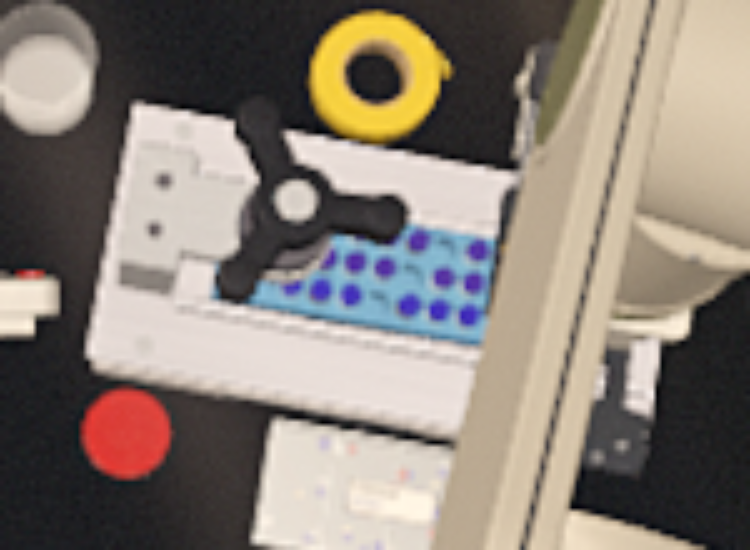

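Rack sliding straight; about 17 mm to go, and the gripper body is about 40 mm from the lobe.

Request:
carry_out([
  [1, 0, 0, -0.03, 0],
  [1, 0, 0, -0.06, 0],
  [1, 0, 0, -0.09, 0],
  [1, 0, 0, -0.12, 0],
  [1, 0, 0, -0.15, 0],
  [1, 0, 0, -0.17, 0],
  [1, 0, 0, -0.18, 0],
  [1, 0, 0, -0.19, 0],
  [1, 0, 0, -0.19, 0],
  [1, 0, 0, -0.19, 0],
])

```text
time_s: 12.07
tool_pos: [0.5275, -0.0977, 0.0566]
tool_rot: [50.5, 89.7, -47.5]
force: [0.6, 0.5, -0.7]
finger_gap: 0.0004
```

```bash
python3 go.py
```

```text
t 12.07 pos [ 0.5275 -0.0977  0.0566] yaw(tool y) -8.0 shaker xy -0.0546 -0.0005 F [ 0.6  0.5 -0.7] gap 0.0004 j [-16.   6. 105.  -0.  69.  -8.]
```

Request:
carry_out([
  [1, 0, 0, -0.01, 0],
  [1, 0, 0, -0.02, 0],
  [1, 0, 0, -0.03, 0],
  [1, 0, 0, -0.04, 0],
  [1, 0, 0, -0.05, 0],
  [1, 0, 0, -0.05, 0],
  [1, 0, 0, -0.05, 0],
  [1, 0, 0, -0.05, 0],
  [1, 0, 0, -0.05, 0],
  [1, 0, 0, -0.05, 0],
])

```text
time_s: 12.9
tool_pos: [0.5277, -0.0955, 0.0567]
tool_rot: [32.1, 89.6, -65.9]
force: [-2.1, -10.1, 0.2]
finger_gap: 0.0005
```

```bash
python3 go.py
```

```text
t 12.9 pos [ 0.5277 -0.0955  0.0567] yaw(tool y) -8.1 shaker xy -0.0524 -0.0004 F [ -2.1 -10.1   0.2] gap 0.0005 j [-16.   6. 105.  -0.  69.  -7.]
```

Home: the push stopped at the expected tool position (shaker x −52.4 mm) with force rising to 10 N. Backing off and lifting.

Request:
carry_out([
  [1, 0, 0, 0.1, 0],
  [1, 0, 0, 0.2, 0],
  [1, -0.2, 0, 0.25, 0],
  [1, -0.5, 0, 0.25, 0],
  [1, -0.8, 0, 0.25, 0],
  [1, -1, 0, 0.25, 0],
  [1, -1, 0, 0.25, 0],
  [1, -1, 0, 0.25, 0],
  [1, -1, 0, 0.25, 0],
  [1, -1, 0, 0.25, 0],
])

```text
time_s: 13.73
tool_pos: [0.5236, -0.1145, 0.135]
tool_rot: [11.6, 89.7, -86.4]
force: [1.3, -0.2, -0.3]
finger_gap: 0.0006
```

Request:
carry_out([
  [1, -0.3, 0, 0, 0],
  [1, -0.6, 0, 0, -0.15],
  [1, -0.9, 0, 0, -0.3],
  [1, -1, 0, 0, -0.45],
  [1, -1, 0, 0, -0.6],
  [1, -1, 0, 0, -0.75],
  [1, -1, 0, 0, -0.9],
  [1, -1, 0, 0, -1],
  [1, -1, 0, 0, -1],
  [1, -1, 0, 0, -1],
])

```text
time_s: 14.57
tool_pos: [0.523, -0.1138, 0.2137]
tool_rot: [-54.8, 89.7, -108.0]
force: [0.1, 0.3, 0.8]
finger_gap: 0.0002
```

```bash
cat > kn.py <<'E'
from h import *
from scipy.optimize import minimize
def knob(c,t0=None,top=.184):
    W=cloud(c);d=W[...,2];im=c["image"]
    R=(d>top-.02)&(d<top+.008)&(np.hypot(W[...,0]-.5426,W[...,1]-.0166)<.062)&(im.max(-1)<110)
    q=W[R];X0=q[:,:2].mean(0)
    q=W[R]
    zt=np.median(q[:,2]);q=q[abs(q[:,2]-zt)<.006]
    def f(x):
        X=q[:,0]-x[0];Y=q[:,1]-x[1];dd=np.hypot(X,Y)-.019
        for k in range(3):
            th=x[2]+k*2*np.pi/3;u=X*np.cos(th)+Y*np.sin(th);v=-X*np.sin(th)+Y*np.cos(th)
            dd=np.minimum(dd,np.hypot(u-np.clip(u,0,.0415),v)-.009)
        return (np.maximum(dd,0)**2).sum()*1e6+ ((x[0]-.5426)**2+(x[1]-.0166)**2)*1e6*.5
    b=min((minimize(f,[.5426,.0166,t],method="Nelder-Mead",options=dict(xatol=1e-6,fatol=1e-6)) for t in np.radians([0,30,60,90])),key=lambda o:o.fun)
    return len(q),b.x[:2].round(4),"lobe deg mod120",round(np.degrees(b.x[2])%120,1),"top z",zt.round(4),"err/n",round(b.fun/len(q),2)
if __name__=="__main__":
    from plant import camera
    import sys
    for n in sys.argv[2:]:
        c=camera(n);cv2.imwrite(f"pics/{n}_{sys.argv[1]}.png",c["image"]);print(n,knob(c))
E
python3 go.py .5733 -.0057 .2168 54; python3 kn.py a top wrist
```

```text
t 14.57 pos [ 0.523  -0.1138  0.2137] yaw(tool y) 36.8 shaker xy -0.0713 0.0016 F [0.1 0.3 0.8] gap 0.0002 j [-18.  -2.  96.  -0.  86. -54.]
-> [0.5733, -0.0057, 0.2168, 54.0] shares [-0.047  1.313 -0.706] turn -0.382
top (467, array([0.5429, 0.0166]), 'lobe deg mod120', np.float64(23.8), 'top z', np.float64(0.1827), 'err/n', np.float64(0.02))
wrist (9327, array([0.5429, 0.0185]), 'lobe deg mod120', np.float64(24.3), 'top z', np.float64(0.1819), 'err/n', np.float64(0.01))
```

```bash
python3 -c "
import cv2,numpy as np
cv2.imwrite('pics/ab.png',np.hstack([cv2.resize(cv2.imread('pics/top_a.png')[150:300,240:420],(400,333)),cv2.resize(cv2.imread('pics/wrist_a.png'),(400,333))]))"
```

```text
(no output)
```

View pics/ab.png

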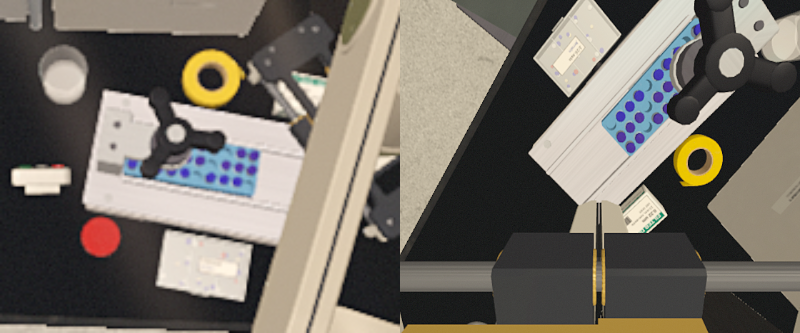

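```bash
cat > rk.py <<'E'
from plant import camera
from h import *
import sys
O=np.array([.5348,-.0435]);ex=np.array([.1426,.9898]);ey=np.array([-.9898,.1426])
for n in sys.argv[1:]:
    c=camera(n);W=cloud(c);im=c["image"];hsv=cv2.cvtColor(im,cv2.COLOR_BGR2HSV)
    R=(hsv[...,0]>85)&(hsv[...,0]<140)&(hsv[...,1]>80)&(W[...,2]>.05)&(W[...,2]<.1)
    S=np.stack([(W[...,:2]-O)@ex,(W[...,:2]-O)@ey],-1)
    R&=(abs(S[...,1])<.06)&(abs(S[...,0])<.2)
    s=S[R];print(n,len(s),"free end x",np.percentile(s[:,0],.5),"y",np.percentile(s[:,1],[1,99]),"max x",s[:,0].max())
E
python3 rk.py wrist top
```

```text
wrist 6406 free end x -0.040567331002957785 y [-0.02340416  0.02860658] max x 0.10967491432371874
top 587 free end x -0.041400395836309084 y [-0.02139774  0.02856532] max x 0.104418401958875
```

Request:
carry_out([
  [1, -0.2, 0, -0.15, -0.1],
  [1, -0.2, 0.1, -0.3, -0.2],
  [1, -0.2, 0.3, -0.5, -0.3],
  [1, -0.2, 0.5, -0.7, -0.38],
  [1, -0.2, 0.6, -0.7, -0.38],
  [1, -0.2, 0.7, -0.7, -0.38],
  [1, -0.2, 0.8, -0.7, -0.38],
  [1, -0.2, 0.9, -0.7, -0.38],
  [1, -0.2, 1, -0.7, -0.38],
  [1, -0.2, 1, -0.7, -0.38],
])

```text
time_s: 15.6
tool_pos: [0.5549, -0.0208, 0.2298]
tool_rot: [-57.6, 89.7, -93.7]
force: [0.1, -0.3, -0.4]
finger_gap: 0.0004
```

```bash
python3 go.py .5737 -.0048 .225 54
```

```text
t 15.6 pos [ 0.5549 -0.0208  0.2298] yaw(tool y) 53.9 shaker xy 0.0253 -0.0166 F [ 0.1 -0.3 -0.4] gap 0.0004 j [ -7.   0.  92.  -0.  88. -61.]
-> [0.5737, -0.0048, 0.225, 54.0] shares [0.059 0.3   0.072] turn -0.002
```

Request:
carry_out([
  [1, 0, 0.15, 0.04, 0],
  [1, 0, 0.3, 0.07, 0],
  [1, 0, 0.3, 0.07, 0],
  [1, 0.15, 0.3, 0.07, 0],
  [1, 0.3, 0.3, 0.07, 0],
  [1, 0.45, 0.3, 0.07, 0],
  [1, 0.6, 0.3, 0.07, 0],
  [1, 0.75, 0.3, 0.07, 0],
  [1, 0.9, 0.3, 0.07, 0],
  [1, 0.95, 0.3, 0.07, 0],
])

```text
time_s: 16.43
tool_pos: [0.5719, -0.0051, 0.1505]
tool_rot: [-94.1, 89.6, -130.2]
force: [0.3, -0.2, -0.4]
finger_gap: 0.0004
```

```bash
python3 go.py .5737 -.0048 .152 54; python3 kn.py b wrist;python3 - <<'E'
from plant import camera
import cv2
cv2.imwrite("pics/s_b.png",cv2.resize(camera("scene")["image"][150:330,200:400],None,fx=3,fy=3))
E
```

```text
t 16.43 pos [ 0.5719 -0.0051  0.1505] yaw(tool y) 53.9 shaker xy 0.0433 -0.0313 F [ 0.3 -0.2 -0.4] gap 0.0004 j [ -5.   6.  94.  -0.  80. -59.]
-> [0.5737, -0.0048, 0.152, 54.0] shares [-0.019  0.016  0.016] turn -0.002
wrist (15507, array([0.5442, 0.0186]), 'lobe deg mod120', np.float64(24.4), 'top z', np.float64(0.1821), 'err/n', np.float64(0.37))
```

View pics/wrist_b.png

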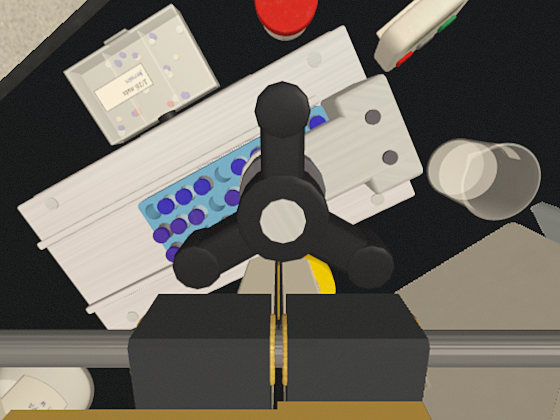

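View pics/s_b.png

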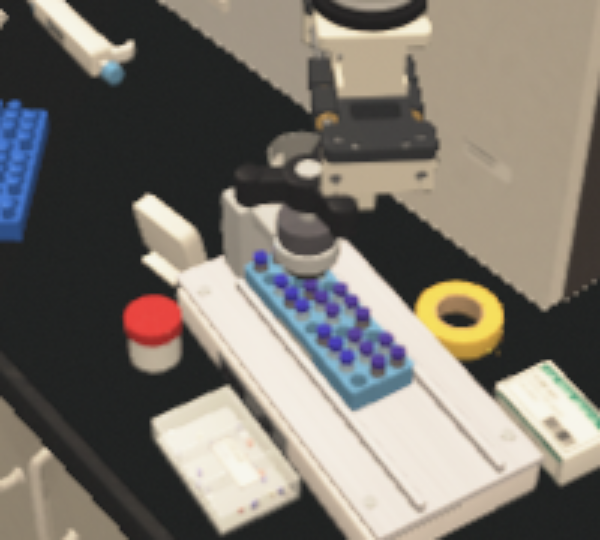

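The fingertips (wrist view (278,270)) stand in the gap between the two near lobes at (195,268) and (370,265). Pushing anticlockwise.

Request:
carry_out([
  [1, 0, 0.04, 0, -0.11],
  [1, 0, 0.08, -0.01, -0.22],
  [1, 0, 0.12, -0.02, -0.33],
  [1, 0, 0.16, -0.03, -0.44],
  [1, 0, 0.195, -0.045, -0.56],
  [1, 0, 0.23, -0.06, -0.67],
  [1, 0, 0.265, -0.08, -0.78],
  [1, 0, 0.295, -0.11, -0.89],
  [1, 0, 0.325, -0.135, -1],
  [1, 0, 0.325, -0.135, -1],
])

```text
time_s: 17.37
tool_pos: [0.58, 0.0225, 0.153]
tool_rot: [-107.9, 89.7, -98.8]
force: [0.0, -0.0, -0.3]
finger_gap: 0.0007
```

```bash
cat >> go.py <<'E'
C=np.array([.5432,.0178]);w=p[:2]-C;print("knob-rel r",np.hypot(*w).round(4),"phi",np.degrees(np.arctan2(w[1],w[0])).round(1),"radial F",(s["force"][:2]@w/np.hypot(*w)).round(1),"tang F",((s["force"][1]*w[0]-s["force"][0]*w[1])/np.hypot(*w)).round(1))
E
python3 go.py; python3 kn.py c wrist
```

```text
t 17.37 pos [0.58   0.0225 0.153 ] yaw(tool y) 99.2 shaker xy 0.0718 -0.0353 F [ 0.  -0.  -0.3] gap 0.0007 j [  -3.    7.   93.   -0.   80. -102.]
knob-rel r 0.0371 phi 7.3 radial F 0.0 tang F -0.0
wrist (14763, array([0.5446, 0.0193]), 'lobe deg mod120', np.float64(53.0), 'top z', np.float64(0.1821), 'err/n', np.float64(0.51))
```

View pics/wrist_c.png

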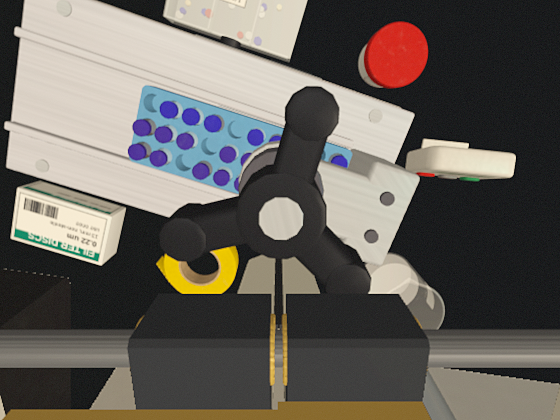

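Knob has turned back 29° with no drop yet (top still at 0.182). Continuing 24°.

Request:
carry_out([
  [1, 0, 0.025, 0, -0.067],
  [1, 0, 0.05, 0, -0.133],
  [1, 0, 0.07, -0.005, -0.2],
  [1, 0, 0.095, -0.01, -0.267],
  [1, 0, 0.12, -0.015, -0.333],
  [1, 0, 0.145, -0.02, -0.4],
  [1, 0, 0.165, -0.03, -0.467],
  [1, 0, 0.19, -0.04, -0.533],
  [1, 0, 0.19, -0.04, -0.533],
  [1, 0, 0.19, -0.04, -0.533],
])

```text
time_s: 18.25
tool_pos: [0.5745, 0.0369, 0.1533]
tool_rot: [-129.0, 89.7, -96.4]
force: [0.2, 0.6, -0.4]
finger_gap: 0.0003
```

```bash
python3 go.py; python3 kn.py d wrist
```

```text
t 18.25 pos [0.5745 0.0369 0.1533] yaw(tool y) 122.6 shaker xy 0.0853 -0.0279 F [ 0.2  0.6 -0.4] gap 0.0003 j [  -1.    6.   94.   -0.   80. -124.]
knob-rel r 0.0367 phi 31.4 radial F 0.5 tang F 0.4
wrist (13499, array([0.5448, 0.0195]), 'lobe deg mod120', np.float64(76.3), 'top z', np.float64(0.1741), 'err/n', np.float64(0.87))
```

Dropped 8 mm (0.182 → 0.174). Now forwards (clockwise), with the tip slightly lower.

Request:
carry_out([
  [1, 0.02, -0.04, 0, 0.11],
  [1, 0.04, -0.08, -0.01, 0.22],
  [1, 0.05, -0.12, -0.02, 0.33],
  [1, 0.05, -0.16, -0.03, 0.44],
  [1, 0.05, -0.195, -0.045, 0.56],
  [1, 0.05, -0.23, -0.06, 0.67],
  [1, 0.05, -0.265, -0.08, 0.78],
  [1, 0.05, -0.295, -0.11, 0.89],
  [1, 0.05, -0.325, -0.135, 1],
  [1, 0.05, -0.325, -0.135, 1],
])

```text
time_s: 19.13
tool_pos: [0.5794, 0.0089, 0.1494]
tool_rot: [-86.8, 89.7, -99.6]
force: [0.2, 0.1, -0.3]
finger_gap: 0.0005
```

```bash
python3 go.py; python3 kn.py e wrist
```

```text
t 19.13 pos [0.5794 0.0089 0.1494] yaw(tool y) 77.2 shaker xy 0.0582 -0.0367 F [ 0.2  0.1 -0.3] gap 0.0005 j [ -4.   7.  93.  -0.  80. -81.]
knob-rel r 0.0373 phi -13.8 radial F 0.2 tang F 0.2
wrist (14252, array([0.5445, 0.019 ]), 'lobe deg mod120', np.float64(61.9), 'top z', np.float64(0.174), 'err/n', np.float64(0.45))
```

Request:
carry_out([
  [1, 0, -0.04, 0, 0.11],
  [1, 0, -0.08, -0.01, 0.22],
  [1, 0, -0.12, -0.02, 0.33],
  [1, 0, -0.16, -0.03, 0.44],
  [1, 0, -0.195, -0.045, 0.56],
  [1, 0, -0.23, -0.06, 0.67],
  [1, 0, -0.265, -0.08, 0.78],
  [1, 0, -0.295, -0.11, 0.89],
  [1, 0, -0.325, -0.135, 1],
  [1, 0, -0.325, -0.135, 1],
])

```text
time_s: 20.02
tool_pos: [0.5631, -0.0142, 0.1496]
tool_rot: [-41.6, 89.7, -99.1]
force: [0.3, 0.5, -0.6]
finger_gap: 0.0003
```

```bash
python3 go.py; python3 kn.py f wrist
```

```text
t 20.02 pos [ 0.5631 -0.0142  0.1496] yaw(tool y) 32.4 shaker xy 0.033 -0.0238 F [ 0.3  0.5 -0.6] gap 0.0003 j [ -6.   4.  96.  -0.  80. -39.]
knob-rel r 0.0377 phi -58.1 radial F -0.2 tang F 0.5
wrist (14196, array([0.5445, 0.0188]), 'lobe deg mod120', np.float64(18.2), 'top z', np.float64(0.1741), 'err/n', np.float64(0.49))
```

Request:
carry_out([
  [1, 0, -0.04, 0, 0.11],
  [1, 0, -0.08, -0.01, 0.22],
  [1, 0, -0.12, -0.02, 0.33],
  [1, 0, -0.16, -0.03, 0.44],
  [1, 0, -0.195, -0.045, 0.56],
  [1, 0, -0.23, -0.06, 0.67],
  [1, 0, -0.265, -0.08, 0.78],
  [1, 0, -0.295, -0.11, 0.89],
  [1, 0, -0.325, -0.135, 1],
  [1, 0, -0.325, -0.135, 1],
])

```text
time_s: 20.9
tool_pos: [0.5352, -0.0191, 0.1497]
tool_rot: [0.4, 89.7, -101.9]
force: [0.4, -0.8, -0.1]
finger_gap: 0.0006
```

```bash
python3 go.py; python3 kn.py g wrist
```

```text
t 20.9 pos [ 0.5352 -0.0191  0.1497] yaw(tool y) -12.3 shaker xy 0.0242 0.003 F [ 0.4 -0.8 -0.1] gap 0.0006 j [ -7.   0. 100.  -0.  80.   5.]
knob-rel r 0.0378 phi -102.2 radial F 0.7 tang F 0.6
wrist (14189, array([0.544 , 0.0181]), 'lobe deg mod120', np.float64(94.5), 'top z', np.float64(0.1741), 'err/n', np.float64(0.48))
```

```bash
python3 - <<'E'
from plant import camera
from h import *
c=camera("wrist");W=cloud(c);cv2.imwrite("pics/g2.png",c["image"])
r=np.hypot(W[...,0]-.5432,W[...,1]-.0178)
for lo,hi in [(0,.008),(.02,.035),(.035,.05)]:
    z=W[...,2][(r>lo)&(r<hi)];z=z[z>.15];print(lo,np.histogram(z,bins=np.arange(.15,.2,.003)))
E
```

```text
0 (array([   0,    0,    0,    0,    0,    0,    0,    0, 1050,   76,    0,
          0,    0,    0,    0,    0]), array([0.15 , 0.153, 0.156, 0.159, 0.162, 0.165, 0.168, 0.171, 0.174,
       0.177, 0.18 , 0.183, 0.186, 0.189, 0.192, 0.195, 0.198]))
0.02 (array([  88,  161,  209,  239,  268,  256,  344, 3385, 1314,  242,  231,
        268,  289,  165,   52,   53]), array([0.15 , 0.153, 0.156, 0.159, 0.162, 0.165, 0.168, 0.171, 0.174,
       0.177, 0.18 , 0.183, 0.186, 0.189, 0.192, 0.195, 0.198]))
0.035 (array([  16,   59,   58,   67,   99,   65,   95, 1248, 3344,    0,    0,
          0,    0,    0,    0,    0]), array([0.15 , 0.153, 0.156, 0.159, 0.162, 0.165, 0.168, 0.171, 0.174,
       0.177, 0.18 , 0.183, 0.186, 0.189, 0.192, 0.195, 0.198]))
```

View pics/g2.png

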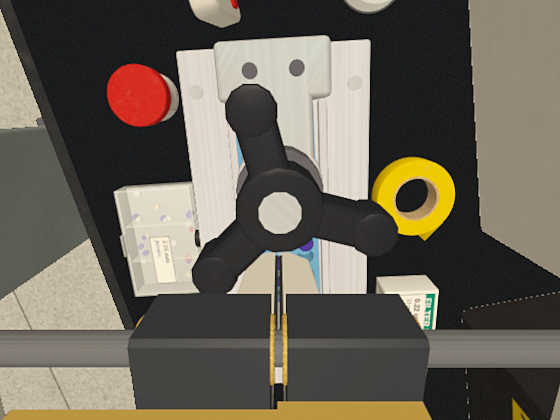

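Pushing cleanly, but the height is unchanged so far; I'll carry on and watch the sink.

Request:
carry_out([
  [1, 0, -0.04, 0, 0.11],
  [1, 0, -0.08, -0.01, 0.22],
  [1, 0, -0.12, -0.02, 0.33],
  [1, 0, -0.16, -0.03, 0.44],
  [1, 0, -0.195, -0.045, 0.56],
  [1, 0, -0.23, -0.06, 0.67],
  [1, 0, -0.265, -0.08, 0.78],
  [1, 0, -0.295, -0.11, 0.89],
  [1, 0, -0.325, -0.135, 1],
  [1, 0, -0.325, -0.135, 1],
])

```text
time_s: 21.83
tool_pos: [0.512, -0.0028, 0.1495]
tool_rot: [37.1, 89.7, -109.8]
force: [-0.5, 0.3, -0.2]
finger_gap: 0.0005
```

```bash
python3 go.py; python3 kn.py i wrist
```

```text
t 21.83 pos [ 0.512  -0.0028  0.1495] yaw(tool y) -56.9 shaker xy 0.037 0.0284 F [-0.5  0.3 -0.2] gap 0.0005 j [ -6.  -4. 104.  -0.  80.  51.]
knob-rel r 0.0374 phi -146.6 radial F 0.2 tang F -0.5
wrist (13733, array([0.543, 0.018]), 'lobe deg mod120', np.float64(50.3), 'top z', np.float64(0.1714), 'err/n', np.float64(0.5))
```

Sinking now (0.1714). About 80° left.

Request:
carry_out([
  [1, 0, -0.04, 0, 0.11],
  [1, 0, -0.08, -0.01, 0.22],
  [1, 0, -0.12, -0.02, 0.33],
  [1, 0, -0.16, -0.03, 0.44],
  [1, 0, -0.195, -0.045, 0.56],
  [1, 0, -0.23, -0.06, 0.67],
  [1, 0, -0.265, -0.08, 0.78],
  [1, 0, -0.295, -0.11, 0.89],
  [1, 0, -0.325, -0.135, 1],
  [1, 0, -0.325, -0.135, 1],
])

```text
time_s: 22.72
tool_pos: [0.5067, 0.0251, 0.1491]
tool_rot: [71.9, 89.7, -119.6]
force: [-0.0, -0.2, -0.8]
finger_gap: 0.0001
```

```bash
python3 go.py; python3 kn.py j wrist
```

```text
t 22.72 pos [0.5067 0.0251 0.1491] yaw(tool y) -101.6 shaker xy 0.0639 0.0376 F [-0.  -0.2 -0.8] gap 0.0001 j [ -3.  -4. 105.  -0.  80.  99.]
knob-rel r 0.0373 phi 168.7 radial F -0.0 tang F 0.2
wrist (13688, array([0.542 , 0.0184]), 'lobe deg mod120', np.float64(6.7), 'top z', np.float64(0.1703), 'err/n', np.float64(0.91))
```

Request:
carry_out([
  [1, 0, -0.025, 0, 0.067],
  [1, 0, -0.05, 0, 0.133],
  [1, 0, -0.07, -0.005, 0.2],
  [1, 0, -0.095, -0.01, 0.267],
  [1, 0, -0.12, -0.015, 0.333],
  [1, 0, -0.145, -0.02, 0.4],
  [1, 0, -0.165, -0.03, 0.467],
  [1, 0, -0.19, -0.04, 0.533],
  [1, 0, -0.21, -0.05, 0.6],
  [1, 0, -0.21, -0.05, 0.6],
])

```text
time_s: 23.6
tool_pos: [0.5138, 0.0407, 0.1488]
tool_rot: [91.9, 89.7, -126.2]
force: [0.1, -0.4, 0.2]
finger_gap: 0.0003
```

```bash
python3 go.py; python3 kn.py k wrist
```

```text
t 23.6 pos [0.5138 0.0407 0.1488] yaw(tool y) -128.1 shaker xy 0.0804 0.0328 F [ 0.1 -0.4  0.2] gap 0.0003 j [ -1.  -3. 103.  -0.  80. 127.]
knob-rel r 0.0373 phi 142.1 radial F -0.3 tang F 0.2
wrist (13528, array([0.5421, 0.0192]), 'lobe deg mod120', np.float64(100.2), 'top z', np.float64(0.1695), 'err/n', np.float64(0.54))
```

View pics/wrist_k.png

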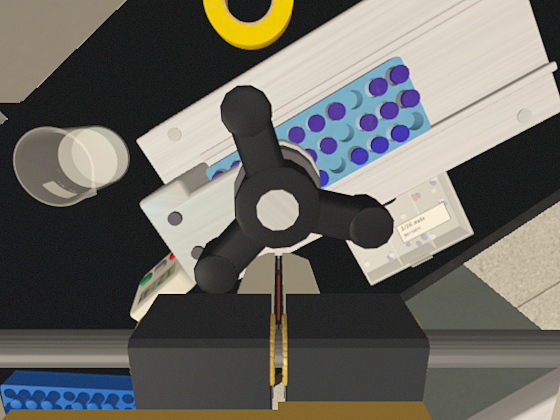

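No stop felt yet; smaller steps.

Request:
carry_out([
  [1, 0, -0.01, 0, 0.03],
  [1, 0, -0.02, 0, 0.05],
  [1, 0, -0.03, 0, 0.08],
  [1, 0, -0.04, 0, 0.1],
  [1, 0, -0.05, -0.005, 0.13],
  [1, 0, -0.06, -0.005, 0.15],
  [1, 0, -0.065, -0.005, 0.18],
  [1, 0, -0.065, -0.005, 0.18],
  [1, 0, -0.065, -0.005, 0.18],
  [1, 0, -0.065, -0.005, 0.18],
])

```text
time_s: 24.48
tool_pos: [0.5174, 0.0445, 0.1488]
tool_rot: [102.3, 89.7, -123.8]
force: [-2.3, 0.5, 0.2]
finger_gap: 0.001
```

```bash
python3 go.py; python3 kn.py l wrist
```

```text
t 24.48 pos [0.5174 0.0445 0.1488] yaw(tool y) -136.1 shaker xy 0.0847 0.0298 F [-2.3  0.5  0.2] gap 0.001 j [ -1.  -2. 103.  -0.  80. 136.]
knob-rel r 0.0372 phi 134.0 radial F 1.9 tang F 1.3
wrist (13511, array([0.5422, 0.0193]), 'lobe deg mod120', np.float64(92.5), 'top z', np.float64(0.1695), 'err/n', np.float64(0.51))
```

Request:
carry_out([
  [1, 0, -0.01, 0, 0.02],
  [1, 0, -0.02, 0, 0.04],
  [1, 0, -0.03, 0, 0.06],
  [1, 0, -0.04, 0, 0.08],
  [1, 0, -0.05, -0.005, 0.1],
  [1, 0, -0.05, -0.005, 0.1],
  [1, 0, -0.05, -0.005, 0.1],
  [1, 0, -0.05, -0.005, 0.1],
  [1, 0, -0.05, -0.005, 0.1],
  [1, 0, -0.05, -0.005, 0.1],
])

```text
time_s: 25.37
tool_pos: [0.5192, 0.0466, 0.1483]
tool_rot: [90.8, 89.6, -139.8]
force: [-8.7, -2.6, 1.6]
finger_gap: 0.0003
```

```bash
python3 go.py; python3 kn.py m wrist
```

```text
t 25.37 pos [0.5192 0.0466 0.1483] yaw(tool y) -140.6 shaker xy 0.087 0.0283 F [-8.7 -2.6  1.6] gap 0.0003 j [ -0.  -2. 102.  -0.  80. 140.]
knob-rel r 0.0375 phi 129.8 radial F 3.6 tang F 8.4
wrist (13550, array([0.5416, 0.0186]), 'lobe deg mod120', np.float64(90.6), 'top z', np.float64(0.169), 'err/n', np.float64(1.04))
```

Stop reached: 8 N tangential and the knob barely moving. Backing away and lifting.

Request:
carry_out([
  [1, 0, 0.06, 0, 0],
  [1, 0, 0.12, 0.02, 0],
  [1, 0, 0.15, 0.03, 0],
  [1, -0.2, 0.15, 0.03, 0],
  [1, -0.4, 0.15, 0.03, 0],
  [1, -0.6, 0.15, 0.03, 0],
  [1, -0.8, 0.15, 0.03, 0],
  [1, -1, 0.15, 0.03, 0],
  [1, -1, 0.15, 0.03, 0],
  [1, -1, 0.15, 0.03, 0],
])

```text
time_s: 26.25
tool_pos: [0.5098, 0.0413, 0.2294]
tool_rot: [111.1, 89.7, -119.6]
force: [0.2, 0.1, 0.5]
finger_gap: 0.0007
```

Request:
carry_out([
  [1, -0.3, 0, 0.2, 0],
  [1, -0.5, 0, 0.4, 0],
  [1, -0.5, 0, 0.7, 0],
  [1, -0.5, 0, 1, 0],
  [1, -0.5, 0, 1, 0],
  [1, -0.5, 0, 1, 0],
  [1, -0.5, 0, 1, 0],
  [1, -0.5, 0, 1, 0],
  [1, -0.5, 0, 1, 0],
  [1, -0.5, 0, 1, 0],
])

```text
time_s: 27.08
tool_pos: [0.4594, 0.1028, 0.2688]
tool_rot: [106.9, 89.6, -123.8]
force: [-0.6, 0.1, -0.2]
finger_gap: 0.0005
```

```bash
python3 go.py; python3 kn.py n wrist top; python3 rk.py wrist;python3 - <<'E'
from plant import camera
import cv2,numpy as np
a=cv2.resize(camera("scene")["image"][180:360,200:420],(460,376));b=cv2.resize(camera("wrist")["image"],(340,376))
cv2.imwrite("pics/fin.png",np.hstack([a,b]))
E
```

```text
t 27.08 pos [0.4594 0.1028 0.2688] yaw(tool y) -140.7 shaker xy 0.134 0.0955 F [-0.6  0.1 -0.2] gap 0.0005 j [  7. -14. 100.  -0.  93. 147.]
knob-rel r 0.1193 phi 134.6 radial F 0.5 tang F 0.3
wrist (4919, array([0.5426, 0.0197]), 'lobe deg mod120', np.float64(89.5), 'top z', np.float64(0.1691), 'err/n', np.float64(0.01))
top (0, array([0.5426, 0.0166]), 'lobe deg mod120', np.float64(0.0), 'top z', np.float64(nan), 'err/n', np.float64(nan))
wrist 3080 free end x -0.03947956933430659 y [-0.02329143  0.02846259] max x 0.10724682665781331kn.py:6: RuntimeWarning: Mean of empty slice.
  q=W[R];X0=q[:,:2].mean(0)
  ret = um.true_divide(
  return _methods._mean(a, axis=axis, dtype=dtype,
  ret = ret.dtype.type(ret / rcount)
kn.py:16: RuntimeWarning: invalid value encountered in scalar divide
  return len(q),b.x[:2].round(4),"lobe deg mod120",round(np.degrees(b.x[2])%120,1),"top z",zt.round(4),"err/n",round(b.fun/len(q),2)
```

View pics/fin.png

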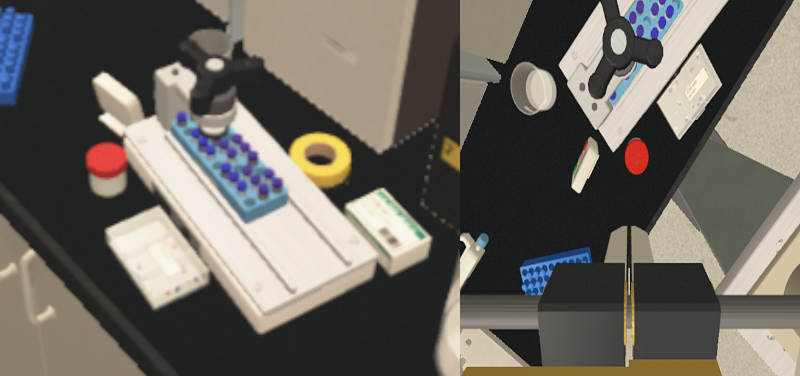

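```bash
python3 - <<'E'
from plant import camera
from h import *
O=np.array([.5348,-.0435]);ex=np.array([.1426,.9898]);ey=np.array([-.9898,.1426])
def rep(n,W):
    S=np.stack([(W[...,:2]-O)@ex,(W[...,:2]-O)@ey],-1);z=W[...,2];r=np.hypot(W[...,0]-.5427,W[...,1]-.018)
    f=lambda m:(int(m.sum()),np.median(z[m]).round(4) if m.any() else None)
    print(n,"cap",f((r<.006)&(z>.15)),"lobes",f((r>.022)&(r<.045)&(z>.16)&(z<.2)),"arm top",f((S[...,0]>.09)&(S[...,0]<.125)&(abs(S[...,1])<.015)&(z>.1)&(z<.14)),"platform",f((abs(abs(S[...,1])-.05)<.01)&(abs(S[...,0])<.1)&(abs(z-.046)<.01)))
for n in ["top0","scene0","w1"]:rep(n,cloud(dict(np.load(n+".npz"))))
for n in ["wrist","scene"]:rep(n,cloud(camera(n)))
E
```

```text
top0 cap (22, np.float64(0.1844)) lobes (281, np.float64(0.1824)) arm top (179, np.float64(0.1204)) platform (1076, np.float64(0.0464))
scene0 cap (19, np.float64(0.1856)) lobes (343, np.float64(0.1821)) arm top (29, np.float64(0.1216)) platform (1178, np.float64(0.0474))
w1 cap (0, None) lobes (0, None) arm top (0, None) platform (6509, np.float64(0.0454))
wrist cap (267, np.float64(0.171)) lobes (2268, np.float64(0.1688)) arm top (585, np.float64(0.1196)) platform (4682, np.float64(0.0454))
scene cap (15, np.float64(0.1729)) lobes (263, np.float64(0.1702)) arm top (87, np.float64(0.1214)) platform (1181, np.float64(0.0473))
```

The sink measures about 12.6–12.8 mm, less than the expected 14.5 mm, so the knob may have met only the spring's resistance rather than the stop. I'll go back in by a more comfortable gap (φ ≈ 262°) and push further.

Request:
carry_out([
  [1, 0, 0, 0, -0.15],
  [1, 0, 0, 0, -0.3],
  [1, 0, 0, 0, -0.45],
  [1, 0, 0, 0, -0.6],
  [1, 0, 0, 0, -0.75],
  [1, 0, 0, 0, -0.9],
  [1, 0, 0, 0, -1],
  [1, 0, 0, 0, -1],
  [1, 0, 0, 0, -1],
  [1, 0, 0, 0, -1],
])

```text
time_s: 28.27
tool_pos: [0.4592, 0.1033, 0.2692]
tool_rot: [66.9, 89.7, -119.0]
force: [-0.5, 0.6, -0.4]
finger_gap: 0.0005
```

```bash
python3 go.py .5375 -.0188 .25 -8 .47 .04 .25 -50
```

```text
t 28.27 pos [0.4592 0.1033 0.2692] yaw(tool y) -95.8 shaker xy 0.1345 0.0957 F [-0.5  0.6 -0.4] gap 0.0005 j [  7. -14. 100.  -0.  93. 102.]
-> [0.5375, -0.0188, 0.25, -8.0] shares [ 0.245  1.418 -1.128] turn -1.951
-> [0.47, 0.04, 0.25, -50.0] shares [ 0.244  0.772 -0.214] turn -1.018
knob-rel r 0.1198 phi 134.5 radial F 0.8 tang F -0.1
```

Request:
carry_out([
  [1, 0.2, 0.15, -0.05, -0.15],
  [1, 0.2, 0.3, -0.1, -0.3],
  [1, 0.2, 0.45, -0.15, -0.45],
  [1, 0.2, 0.6, -0.2, -0.6],
  [1, 0.2, 0.77, -0.2, -0.75],
  [1, 0.2, 0.77, -0.2, -0.9],
  [1, 0.2, 0.77, -0.2, -1],
  [1, 0.2, 0.77, -0.2, -1],
  [1, 0.2, 0.77, -0.2, -1],
  [1, 0.2, 0.77, -0.2, -1],
])

```text
time_s: 29.1
tool_pos: [0.4689, 0.0404, 0.2535]
tool_rot: [22.3, 89.7, -118.7]
force: [0.2, -1.1, -1.0]
finger_gap: 0.0005
```

```bash
python3 go.py .5375 -.0188 .225 -8
```

```text
t 29.1 pos [0.4689 0.0404 0.2535] yaw(tool y) -51.0 shaker xy 0.0736 0.0772 F [ 0.2 -1.1 -1. ] gap 0.0005 j [ -1. -13. 102.  -0.  92.  50.]
-> [0.5375, -0.0188, 0.225, -8.0] shares [ 0.358  1.114 -0.203] turn -0.956
knob-rel r 0.0777 phi 163.1 radial F -0.6 tang F 1.0
```

Request:
carry_out([
  [1, 0.1, 0.2, -0.05, -0.15],
  [1, 0.2, 0.4, -0.1, -0.3],
  [1, 0.3, 0.6, -0.15, -0.45],
  [1, 0.35, 0.8, -0.2, -0.6],
  [1, 0.35, 1, -0.2, -0.75],
  [1, 0.35, 1, -0.2, -0.9],
  [1, 0.35, 1, -0.2, -0.95],
  [1, 0.35, 1, -0.2, -0.95],
  [1, 0.35, 1, -0.2, -0.95],
  [1, 0.35, 1, -0.2, -0.95],
])

```text
time_s: 29.93
tool_pos: [0.5315, -0.0117, 0.2257]
tool_rot: [-19.8, 89.7, -118.2]
force: [-0.3, 0.3, 0.3]
finger_gap: 0.0005
```

```bash
python3 go.py .5375 -.0188 .148 -8; python3 kn.py o wrist
```

```text
t 29.93 pos [ 0.5315 -0.0117  0.2257] yaw(tool y) -8.4 shaker xy 0.0311 0.0078 F [-0.3  0.3  0.3] gap 0.0005 j [-7. -3. 95. -0. 88.  2.]
-> [0.5375, -0.0188, 0.148, -8.0] shares [0.971 0.089 0.072] turn -0.009
knob-rel r 0.0317 phi -111.6 radial F -0.2 tang F -0.4
wrist (5989, array([0.5435, 0.0197]), 'lobe deg mod120', np.float64(89.5), 'top z', np.float64(0.1691), 'err/n', np.float64(0.01))
```

View pics/wrist_o.png

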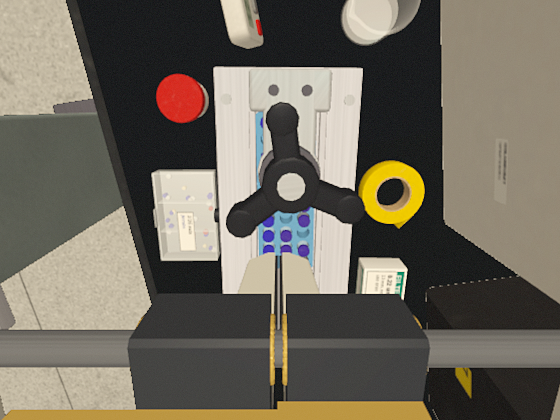

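The gap between the near lobes (238,218) and (347,208) is just ahead of the fingertips (280,255). Shifting over and descending.

Request:
carry_out([
  [1, 0, 0.05, 0.04, 0],
  [1, 0, 0.09, 0.08, 0],
  [1, 0, 0.09, 0.08, 0],
  [1, 0.15, 0.09, 0.08, 0],
  [1, 0.3, 0.09, 0.08, 0],
  [1, 0.45, 0.09, 0.08, 0],
  [1, 0.6, 0.09, 0.08, 0],
  [1, 0.75, 0.09, 0.08, 0],
  [1, 0.9, 0.09, 0.08, 0],
  [1, 0.95, 0.09, 0.08, 0],
])

```text
time_s: 30.82
tool_pos: [0.536, -0.0192, 0.1466]
tool_rot: [-45.7, 89.6, -144.1]
force: [-0.3, 0.1, -0.2]
finger_gap: 0.0005
```

```bash
python3 go.py
```

```text
t 30.82 pos [ 0.536  -0.0192  0.1466] yaw(tool y) -8.4 shaker xy 0.0242 0.0023 F [-0.3  0.1 -0.2] gap 0.0005 j [ -7.   1. 100.  -0.  80.   1.]
knob-rel r 0.0377 phi -101.0 radial F -0.0 tang F -0.3
```

Request:
carry_out([
  [1, 0, -0.025, 0, 0.067],
  [1, 0, -0.05, 0, 0.133],
  [1, 0, -0.07, -0.005, 0.2],
  [1, 0, -0.085, -0.01, 0.24],
  [1, 0, -0.1, -0.01, 0.28],
  [1, 0, -0.115, -0.015, 0.32],
  [1, 0, -0.13, -0.02, 0.36],
  [1, 0, -0.145, -0.025, 0.4],
  [1, 0, -0.145, -0.025, 0.4],
  [1, 0, -0.145, -0.025, 0.4],
])

```text
time_s: 31.65
tool_pos: [0.5274, -0.0192, 0.1466]
tool_rot: [23.5, 89.4, -93.0]
force: [14.1, -16.9, -12.0]
finger_gap: 0.0005
```

```bash
python3 go.py; python3 kn.py p wrist
```

```text
t 31.65 pos [ 0.5274 -0.0192  0.1466] yaw(tool y) -26.5 shaker xy 0.023 0.0108 F [ 14.1 -16.9 -12. ] gap 0.0005 j [ -7.  -1. 102.  -1.  79.  19.]
knob-rel r 0.0402 phi -113.2 radial F 10.0 tang F 19.6
wrist (14110, array([0.5446, 0.0183]), 'lobe deg mod120', np.float64(89.9), 'top z', np.float64(0.1698), 'err/n', np.float64(0.51))
```

Nearly 20 N tangential (0.79 Nm) doesn't move the knob at all (89.9° vs 89.5°), so this is the hard stop. Retreating.

Request:
carry_out([
  [1, 0, 0.05, 0.02, 0],
  [1, 0, 0.1, 0.04, 0],
  [1, 0, 0.15, 0.04, 0],
  [1, -0.2, 0.15, 0.04, 0],
  [1, -0.4, 0.15, 0.04, 0],
  [1, -0.6, 0.15, 0.04, 0],
  [1, -0.8, 0.15, 0.04, 0],
  [1, -1, 0.15, 0.04, 0],
  [1, -1, 0.15, 0.04, 0],
  [1, -1, 0.15, 0.04, 0],
])

```text
time_s: 32.53
tool_pos: [0.5375, -0.0264, 0.2274]
tool_rot: [34.2, 89.4, -82.2]
force: [-0.2, -0.1, 0.5]
finger_gap: 0.0004
```

Request:
carry_out([
  [1, -0.4, 0, 0.2, 0],
  [1, -0.6, 0, 0.4, 0],
  [1, -0.6, 0, 0.7, 0],
  [1, -0.6, 0, 1, 0],
  [1, -0.6, 0, 1, 0],
  [1, -0.6, 0, 1, 0],
  [1, -0.6, 0, 1, 0],
  [1, -0.6, 0, 1, 0],
  [1, -0.6, 0, 1, 0],
  [1, -0.6, 0, 1, 0],
])

```text
time_s: 33.37
tool_pos: [0.5019, -0.0968, 0.2757]
tool_rot: [31.4, 89.4, -85.0]
force: [0.2, -0.5, 0.1]
finger_gap: 0.0
```

```bash
python3 go.py; python3 kn.py q wrist; python3 rk.py wrist;python3 - <<'E'
from plant import camera
from h import *
a=camera("wrist")["image"];cv2.imwrite("pics/q.png",a)
E
```

```text
t 33.37 pos [ 0.5019 -0.0968  0.2757] yaw(tool y) -26.4 shaker xy -0.0574 0.0249 F [ 0.2 -0.5  0.1] gap 0.0 j [-16.  -8.  94.  -1.  93.  10.]
knob-rel r 0.1218 phi -109.8 radial F 0.5 tang F 0.3
wrist (4764, array([0.5434, 0.0184]), 'lobe deg mod120', np.float64(89.3), 'top z', np.float64(0.1691), 'err/n', np.float64(0.01))
wrist 4107 free end x -0.040448752410150404 y [-0.02359838  0.02810991] max x 0.108173047683525
```

View pics/q.png

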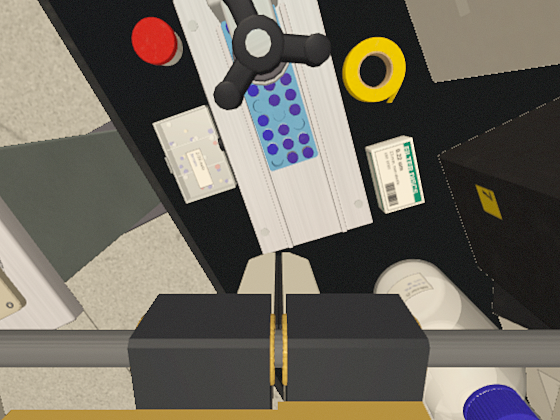

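The robot is clear, the rack is home under the foot, and the bystanders look undisturbed. Handing in.

```bash
python3 -c "
from plant import close_job
print(close_job())"
```

```text
the job is handed in; nothing more can be done
None
```

The rack is pushed home against the post and the knob is screwed down to its stop. I handed the job in at about 33 s of the 64 s allowed; no verdict was reported.

- **Rack:** I slid it between the rails with closed fingers until the push force rose to 10 N at the expected tool position. In the last camera check its free end was in the same place as just after the push.
- **Turning back:** about 52° anticlockwise; the knob top fell 8 mm, from 0.182 to 0.174 m.
- **Turning forwards:** about 227° clockwise, to the stop. A second push of about 20 N from another gap did not move the knob (89–90° in every reading).
- **Final state:** the robot was clear of everything, and the bystanders looked undisturbed. I judged that from the pictures and did not measure them.
- **Open point:** the cameras put the spindle about 13 mm down (12–13 mm depending on the camera). That is less than the nominal 14.5 mm and close to the 12.5 mm required, with calibration good to about 2 mm. The knob was at its hard stop, so nothing more could be gained. I could not measure the foot's force on the rack directly.

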